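# Put the drill packs on charge and start the dock

### The arm

A 7-joint arm with a two-finger parallel gripper is mounted at the origin on the work surface. World frame = base frame: x ahead of the robot, y to its left, z up, the work surface at z = 0. Lengths are in m, angles in rad, forces in N, time in s.
With the tool pointing down it reaches from about 0.425 to 0.8 m from the base axis. Payload 8.3 kg.
Tool frame: the origin (TCP) lies at the very end of the fingers, on their centre line; the grasp point (between the pads) lies r.tcp_to_grasp behind it (r.tcp_to_grasp is the distance from the TCP to the grasp point, in m); z points along the fingers, y is the line along which they close (so a half turn about z gives the same grasp; the last joint's range is limited). The gripper opens to 85 mm and grips with 20 to 120 N. Pads are 22 mm wide; open, the fingers measure 114 mm over their backs; the gripper's body (76 mm by 85 mm) begins 54 mm behind the grasp point. The pads swing forward as they close: fully open they stand 13 mm farther back than shut.
Start: joints at [1.274, 0.383, 0.016, 1.37, -0.006, 1.388, -0.046], TCP at [0.145, -0.608, 0.206] pointing down, gripper open.
Joint ranges: [-2.95, 2.95], [-0.25, 2.06], [-1.52, 1.56], [0.18, 2.33], [-1.44, 4.58], [0.02, 2.06], [-3.01, 3.01]. Speed limits (rad/s): [2.39, 2.39, 3.01, 3.01, 3.14, 3.14, 3.14].

### API

Orientations are given as [roll, pitch, yaw] about the fixed x, y, z axes, in that order (R = Rz(yaw) Ry(pitch) Rx(roll)).
In Python, from bench import r gives the robot as it stands. Calls block until the motion is done:
- r.reach(position, orientation): joint-space move of the TCP to a pose.
- r.line_to(position, vel=0.15, attitude=None): straight line of the TCP; attitude=None keeps the orientation; vel is the mean speed in m/s.
- r.set_joints(angles): joint-space move.
- r.grip(opening, effort=None): finger opening in m; effort is the grip in N (None keeps the last); returns when the fingers have stopped.
- r.hold(seconds).
- r.ik(position, orientation): joint angles nearest the present ones, or None.
- r.get_obs(): the state.
- r.camera(name): name is "side" or "top" or "wrist"; returns the picture (384x512x3 uint8, red, green, blue); there is no depth.
- r.camera_model(name): a dict with "intrinsics" (3x3 intrinsics, pixels), "world_from_camera" (4x4, takes a point from camera to world coordinates). Camera axes: x right, y down, z forward; pixel columns grow to the right and rows downward; lengths in m; the calibration is good to about 2 mm. A picture is of the moment at which its call begins: read the wrist's pose just before it. camera_model takes no time and is no camera call; for the wrist camera it gives the pose at the moment of the call.
A pose or a line that the arm cannot do raises r.MotionError and nothing moves.
- r.close_job(): hands the job in; it is judged then, once.
The state is a dict: "time": time; "q": joint angles; "joint_velocities": joint speeds; "joint_torque": joint torques, N m; "tcp_pos": TCP position; "tcp_rot": TCP orientation; "force": force on the tool from outside, world axes, zero at the start; "moment": the same for the moment, N m; "finger_gap": finger opening in m; "grasp_force": force on a finger pad.
Only numpy, scipy, OpenCV 4.12 (cv2) and the standard library are available. Lean on these libraries where they do the work, as an engineer would, in place of code of your own. Each camera call takes 0.05 s, during which the arm holds its last target. There are 200 camera calls.

### The job

Put every drill pack lying on the bench on charge: set each on the dock in front of a free rail and slide it fully home until the sprung roller clicks up into its notch. Once all of them are home, take the wooden-handled probe, push its tip into the recessed start button of the console and hold the button right in for a full second. Then lay the probe to rest with its handle centred across the two notched posts of its stand, leaving the packs home and the glue bottle standing.

Things in the scene. Friction and masses are not known exactly. Their poses are not given: they have to be found in the camera images.
- pack0: Drill pack, up to four alike (None if absent): black block 80 long (x) x 50 wide (y) x 63 mm high, 0.42 kg. Origin: centre of the underside. Fits either way round. A T-slot runs along the underside: mouth 18 mm wide between lips 5 mm high, 28 mm wide above them, roof at 14 mm, with a cross notch 15 mm long at mid-length. Grip it across its width.
- pack1: Drill pack, up to four alike (None if absent): black block 80 long (x) x 50 wide (y) x 63 mm high, 0.42 kg. Origin: centre of the underside. Fits either way round. A T-slot runs along the underside: mouth 18 mm wide between lips 5 mm high, 28 mm wide above them, roof at 14 mm, with a cross notch 15 mm long at mid-length. Grip it across its width.
- pack2: Drill pack, up to four alike (None if absent): black block 80 long (x) x 50 wide (y) x 63 mm high, 0.42 kg. Origin: centre of the underside. Fits either way round. A T-slot runs along the underside: mouth 18 mm wide between lips 5 mm high, 28 mm wide above them, roof at 14 mm, with a cross notch 15 mm long at mid-length. Grip it across its width.
- pack3: Drill pack, up to four alike (None if absent): black block 80 long (x) x 50 wide (y) x 63 mm high, 0.42 kg. Origin: centre of the underside. Fits either way round. A T-slot runs along the underside: mouth 18 mm wide between lips 5 mm high, 28 mm wide above them, roof at 14 mm, with a cross notch 15 mm long at mid-length. Grip it across its width.
- dock: Charging dock, fixed: grey slab 210 (x) x 358 (y) x 12 mm high, an end housing 60 mm high along its far (+x) side. Origin: centre of the underside. Four T-rails run along its x, 88 mm apart, open towards -x, behind a flat apron 12 mm above the bench; packs slide in along +x. Rail flange 22 mm wide, 7 to 12 mm above the apron, stem 12 mm wide.
- bay0 (a point): Home point of rail 0 (the +y end), on the apron's level (12 mm above the bench); axes of the dock. A pack that is home has its origin here, its length along the dock's x, and the end housing 1.5 mm beyond it. The rail's rounded nose begins 36 mm on the -x side of this point.
- bay1 (a point): Home point of rail 1 (second from the +y end), on the apron's level (12 mm above the bench); axes of the dock. A pack that is home has its origin here, its length along the dock's x, and the end housing 1.5 mm beyond it. The rail's rounded nose begins 36 mm on the -x side of this point.
- bay2 (a point): Home point of rail 2 (third from the +y end), on the apron's level (12 mm above the bench); axes of the dock. A pack that is home has its origin here, its length along the dock's x, and the end housing 1.5 mm beyond it. The rail's rounded nose begins 36 mm on the -x side of this point.
- bay3 (a point): Home point of rail 3 (the -y end), on the apron's level (12 mm above the bench); axes of the dock. A pack that is home has its origin here, its length along the dock's x, and the end housing 1.5 mm beyond it. The rail's rounded nose begins 36 mm on the -x side of this point.
- detent0 (a joint): Sprung roller of rail 0, just under point bay0: 0 = up (rail empty, or clicked into a pack's notch), about 0.0025 m = pressed down by a pack that is not home; about 2 N.
- detent1 (a joint): Sprung roller of rail 1, just under point bay1: 0 = up (rail empty, or clicked into a pack's notch), about 0.0025 m = pressed down by a pack that is not home; about 2 N.
- detent2 (a joint): Sprung roller of rail 2, just under point bay2: 0 = up (rail empty, or clicked into a pack's notch), about 0.0025 m = pressed down by a pack that is not home; about 2 N.
- detent3 (a joint): Sprung roller of rail 3, just under point bay3: 0 = up (rail empty, or clicked into a pack's notch), about 0.0025 m = pressed down by a pack that is not home; about 2 N.
- console: Start console, fixed: grey box on a dark post, 95 x 85 mm foot, about 125 mm high. Origin: centre of the underside. Its face, 70 x 74 mm, looks towards -x and upwards: its outward normal is (-cos 35 deg, 0, sin 35 deg) in the console's axes.
- button_mouth (a point): Centre of the square 16 x 16 mm mouth of the button's recess, on the face's surface (outlined in white), 88 mm above the bench; axes of the console (so the probe enters along (cos 35 deg, 0, -sin 35 deg) of these). The 13 mm black cap lies 9 mm below the face at rest; the recess is 16 mm deep.
- button (a joint): Start button travel: 0 = out, 0.005 m = right in (1.6 N to start, 3.6 N fully in). It counts as in beyond 0.0035.
- probe: Probe: square wooden handle 90 x 20 x 20 mm with a blunt steel shaft 5 mm thick, 60 mm long. Origin: centre of the handle, on the axis; +x points along the shaft to the tip. 70 g.
- probe_tip (a point): End of the probe's shaft, 105 mm from the handle's centre along its +x.
- stand: Probe stand, fixed: dark wood foot 90 (x) x 50 (y) x 6 mm with two posts 8 mm thick at x = +28 and -28 mm, each topped by an open notch about 26 mm wide at its floor, flaring upwards, floor 45 mm and cheeks about 58 mm above the bench. Origin: centre of the underside. The resting handle lies along x (tip either way), its axis 55 mm above the bench.
- glue: White glue bottle with a red cap, 52 mm across, 150 mm high, origin at its foot; not to be knocked over.
There are look-alikes about, which are no part of the job. What is shaped like the pack0 but yellow is not meant.

How it is judged:
On the way, in this order (a step that is already met when the one before it is completed fails the run):
1. every pack present is home on a rail with its roller clicked up (((x of pack0 in the frame of bay0 between -0.004 and 0.004 m and y of pack0 in the frame of bay0 between -0.006 and 0.006 m and z of pack0 in the frame of bay0 between -0.003 and 0.004 m and angle between the x axis of pack0 and the x axis of bay0, either way round below 0.12 rad and value of joint detent0 below 0.0015 m) or (x of pack0 in the frame of bay1 between -0.004 and 0.004 m and y of pack0 in the frame of bay1 between -0.006 and 0.006 m and z of pack0 in the frame of bay1 between -0.003 and 0.004 m and angle between the x axis of pack0 and the x axis of bay1, either way round below 0.12 rad and value of joint detent1 below 0.0015 m) or (x of pack0 in the frame of bay2 between -0.004 and 0.004 m and y of pack0 in the frame of bay2 between -0.006 and 0.006 m and z of pack0 in the frame of bay2 between -0.003 and 0.004 m and angle between the x axis of pack0 and the x axis of bay2, either way round below 0.12 rad and value of joint detent2 below 0.0015 m) or (x of pack0 in the frame of bay3 between -0.004 and 0.004 m and y of pack0 in the frame of bay3 between -0.006 and 0.006 m and z of pack0 in the frame of bay3 between -0.003 and 0.004 m and angle between the x axis of pack0 and the x axis of bay3, either way round below 0.12 rad and value of joint detent3 below 0.0015 m)) and ((x of pack1 in the frame of bay0 between -0.004 and 0.004 m and y of pack1 in the frame of bay0 between -0.006 and 0.006 m and z of pack1 in the frame of bay0 between -0.003 and 0.004 m and angle between the x axis of pack1 and the x axis of bay0, either way round below 0.12 rad and value of joint detent0 below 0.0015 m) or (x of pack1 in the frame of bay1 between -0.004 and 0.004 m and y of pack1 in the frame of bay1 between -0.006 and 0.006 m and z of pack1 in the frame of bay1 between -0.003 and 0.004 m and angle between the x axis of pack1 and the x axis of bay1, either way round below 0.12 rad and value of joint detent1 below 0.0015 m) or (x of pack1 in the frame of bay2 between -0.004 and 0.004 m and y of pack1 in the frame of bay2 between -0.006 and 0.006 m and z of pack1 in the frame of bay2 between -0.003 and 0.004 m and angle between the x axis of pack1 and the x axis of bay2, either way round below 0.12 rad and value of joint detent2 below 0.0015 m) or (x of pack1 in the frame of bay3 between -0.004 and 0.004 m and y of pack1 in the frame of bay3 between -0.006 and 0.006 m and z of pack1 in the frame of bay3 between -0.003 and 0.004 m and angle between the x axis of pack1 and the x axis of bay3, either way round below 0.12 rad and value of joint detent3 below 0.0015 m)) and ((x of pack2 in the frame of bay0 between -0.004 and 0.004 m and y of pack2 in the frame of bay0 between -0.006 and 0.006 m and z of pack2 in the frame of bay0 between -0.003 and 0.004 m and angle between the x axis of pack2 and the x axis of bay0, either way round below 0.12 rad and value of joint detent0 below 0.0015 m) or (x of pack2 in the frame of bay1 between -0.004 and 0.004 m and y of pack2 in the frame of bay1 between -0.006 and 0.006 m and z of pack2 in the frame of bay1 between -0.003 and 0.004 m and angle between the x axis of pack2 and the x axis of bay1, either way round below 0.12 rad and value of joint detent1 below 0.0015 m) or (x of pack2 in the frame of bay2 between -0.004 and 0.004 m and y of pack2 in the frame of bay2 between -0.006 and 0.006 m and z of pack2 in the frame of bay2 between -0.003 and 0.004 m and angle between the x axis of pack2 and the x axis of bay2, either way round below 0.12 rad and value of joint detent2 below 0.0015 m) or (x of pack2 in the frame of bay3 between -0.004 and 0.004 m and y of pack2 in the frame of bay3 between -0.006 and 0.006 m and z of pack2 in the frame of bay3 between -0.003 and 0.004 m and angle between the x axis of pack2 and the x axis of bay3, either way round below 0.12 rad and value of joint detent3 below 0.0015 m)) and ((x of pack3 in the frame of bay0 between -0.004 and 0.004 m and y of pack3 in the frame of bay0 between -0.006 and 0.006 m and z of pack3 in the frame of bay0 between -0.003 and 0.004 m and angle between the x axis of pack3 and the x axis of bay0, either way round below 0.12 rad and value of joint detent0 below 0.0015 m) or (x of pack3 in the frame of bay1 between -0.004 and 0.004 m and y of pack3 in the frame of bay1 between -0.006 and 0.006 m and z of pack3 in the frame of bay1 between -0.003 and 0.004 m and angle between the x axis of pack3 and the x axis of bay1, either way round below 0.12 rad and value of joint detent1 below 0.0015 m) or (x of pack3 in the frame of bay2 between -0.004 and 0.004 m and y of pack3 in the frame of bay2 between -0.006 and 0.006 m and z of pack3 in the frame of bay2 between -0.003 and 0.004 m and angle between the x axis of pack3 and the x axis of bay2, either way round below 0.12 rad and value of joint detent2 below 0.0015 m) or (x of pack3 in the frame of bay3 between -0.004 and 0.004 m and y of pack3 in the frame of bay3 between -0.006 and 0.006 m and z of pack3 in the frame of bay3 between -0.003 and 0.004 m and angle between the x axis of pack3 and the x axis of bay3, either way round below 0.12 rad and value of joint detent3 below 0.0015 m))), for 0.3 s.
2. the start button is held right in with the tip of the gripped probe (value of joint button above 0.0035 m and contact force between probe and console above 0.5 N and contact force between the fingers and probe above 1 N and not (contact force between the fingers and console above 0.5 N)), for 0.6 s.
At the end, for the whole second after the job is handed in: Every pack present is within 4 mm of home along a rail, aligned within 0.12 rad and down on it, with that rail's roller up (under 1.5 mm); the probe lies still on its stand, handle centre within 15 mm of the stand's middle, axis 50 to 61 mm above the bench and within 0.2 rad of the stand's x (all of step 1 and horizontal distance between probe and stand below 0.015 m and z of probe in the frame of stand between 0.05 and 0.061 m and angle between the x axis of probe and the x axis of stand, either way round below 0.2 rad and linear speed of probe below 0.02 m/s); the robot touches nothing.
It fails at once if the glue is knocked over (angle between glue's own z axis and vertical above 0.6 rad).
Of pack0, pack1, pack2, pack3 only 3 to 4 are there at a start; the rules pass over those that are not, and their reading is None.
At some moment in a run one of pack0, pack1, pack2, pack3, probe may be knocked a few centimetres aside while the robot is not near it.
Once in a run the grip may slacken for a moment while it holds something.
It also fails if it takes over 208 s, if anything falls off the work surface, if the arm or the gripper's body presses on something with over 40 N, if the wrist force passes 120 N, or if a joint passes its speed limit or range.

## Working session

There is one attempt and no reset: what is moved stays moved. The work goes in short steps, each a Python script; the robot and the scene stay as the last script left them, time stands still between calls to the robot, and variables do not carry over. Pictures are saved under pics/ and viewed, at most 14 in all, crops included, and the job is handed in when it is done.

```bash
ls; mkdir -p pics; python3 - <<'E'
from bench import r
import cv2,numpy as np
for n in("top","side","wrist"):
    im=r.camera(n); cv2.imwrite(f"pics/{n}0.png",im[:,:,::-1])
    m=r.camera_model(n); print(n,np.round(m["intrinsics"],1).tolist(),np.round(m["world_from_camera"],3).tolist())
o=r.get_obs();print(o, r.tcp_to_grasp)
E
```

```text
pics
top [[370.7, 0.0, 253.3], [0.0, 370.7, 192.3], [0.0, 0.0, 1.0]] [[0.059, -0.974, 0.22, 0.273], [-0.998, -0.056, 0.019, -0.058], [-0.006, -0.221, -0.975, 1.115], [0.0, 0.0, 0.0, 1.0]]
side [[368.9, 0.0, 258.0], [0.0, 368.9, 190.5], [0.0, 0.0, 1.0]] [[-0.927, -0.29, 0.237, 0.306], [-0.374, 0.729, -0.573, 0.464], [-0.006, -0.62, -0.784, 0.818], [0.0, 0.0, 0.0, 1.0]]
wrist [[317.2, 0.0, 257.9], [0.0, 317.2, 192.8], [0.0, 0.0, 1.0]] [[0.232, -0.926, -0.297, 0.22], [-0.973, -0.222, -0.07, -0.588], [-0.002, 0.305, -0.952, 0.374], [0.0, 0.0, 0.0, 1.0]]
{'time': 0.15, 'q': array([ 1.27408585,  0.38405797,  0.01639545,  1.37089796, -0.00629979,
        1.38819084, -0.04647228]), 'joint_velocities': array([-5.64157409e-04, -1.93702386e-03,  4.70124163e-05, -3.18908765e-03,
       -1.72413363e-04, -7.61093251e-04, -8.22949702e-04]), 'joint_torque': array([ 1.49111798e-03, -6.28151608e+01,  8.45321752e-01, -3.72166264e+01,
        1.67157850e-02,  1.09964536e-02, -1.49249837e-05]), 'tcp_pos': array([ 0.14473488, -0.60757921,  0.20520739]), 'tcp_rot': array([-3.14008803e+00,  1.95105085e-05,  2.33883667e-01]), 'force': array([ 0.83235916, -0.16072403, -0.44518973]), 'moment': array([-0.0154488 , -0.00584582,  0.02202521]), 'grasp_force': 0.0, 'finger_gap': 0.08534661199739758} 0.0187
```

View pics/top0.png

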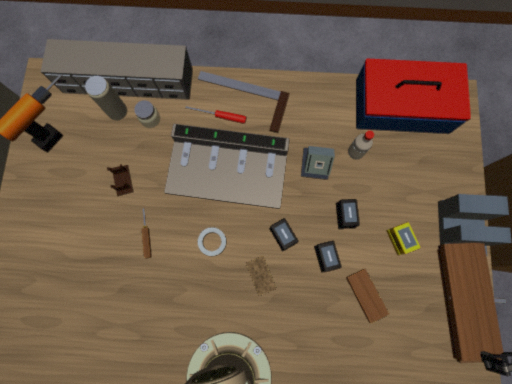

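View pics/side0.png

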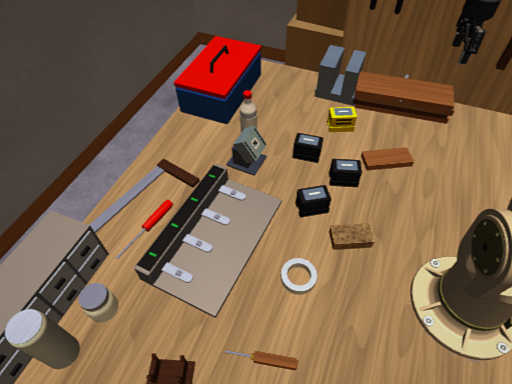

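The top view shows three black packs (≈(284,234), (327,256), (347,213)), a yellow decoy (405,238), and the dock with four free rails (noses ≈(185,158), (213,163), (241,168), (270,172)). The console is at (318,162), the glue at (361,146), the probe handle at (146,242) with its tip at (145,208), and the stand at (120,180). The side view agrees.

```bash
cat > h.py <<'E'
from bench import r
import cv2,numpy as np
from scipy.spatial.transform import Rotation as Ro
def cast(m,uv,z):
    uv=np.atleast_2d(uv).astype(float);K=m["intrinsics"];T=np.array(m["world_from_camera"])
    d=np.c_[uv,np.ones(len(uv))]@np.linalg.inv(K).T@T[:3,:3].T
    return T[:3,3]+d*((z-T[2,3])/d[:,2])[:,None]
def proj(m,p):
    T=np.linalg.inv(m["world_from_camera"]);p=np.atleast_2d(p)@T[:3,:3].T+T[:3,3]
    q=p@np.array(m["intrinsics"]).T;return q[:,:2]/q[:,2:]
def shot(n,save=None):
    m=r.camera_model(n);im=r.camera(n)
    if save:cv2.imwrite(f"pics/{save}.png",im[:,:,::-1])
    return m,im
E
python3 - <<'E'
from h import *
m=r.camera_model("top")
for n,uv,z in[("packs",[(284,234),(327,256),(347,213)],.063),("yel",[(405,238)],.063),("probe",[(146,242),(145,208)],.01),("stand",[(120,180)],.03),("dock corners",[(167,195),(281,206)],.012),("hous",[(174,126),(288,138)],.06),("console",[(318,162)],.1),("glue",[(361,146)],.1)]:
    print(n,cast(m,uv,z).round(3).tolist())
# wrist cam wrt TCP
w=r.camera_model("wrist");o=r.get_obs()
R=Ro.from_euler("xyz",o["tcp_rot"]).as_matrix();T=np.array(w["world_from_camera"])
print("cam in tcp",R.T@(T[:3,3]-o["tcp_pos"]),(R.T@T[:3,:3]).round(2).tolist())
E
```

```text
packs [[0.395, -0.132, 0.063], [0.34, -0.255, 0.063], [0.465, -0.31, 0.063]]
yel [[0.403, -0.474, 0.063]]
probe [[0.353, 0.272, 0.01], [0.455, 0.288, 0.01]]
stand [[0.533, 0.368, 0.03]]
dock corners [[0.498, 0.225, 0.012], [0.485, -0.123, 0.012]]
hous [[0.704, 0.216, 0.06], [0.685, -0.132, 0.06]]
console [[0.602, -0.218, 0.1]]
glue [[0.657, -0.341, 0.1]]
cam in tcp [ 0.07751356 -0.0015252  -0.1691792 ] [[0.0, -0.95, -0.31], [1.0, 0.0, 0.0], [0.0, -0.31, 0.95]]
```

```bash
python3 - <<'E'
from h import *
for p,n in[((.43,-.25,.3),"packs"),((.50,.05,.33),"dock")]:
    r.reach(p,[np.pi,0,0]);r.hold(.3);m,im=shot("wrist",n)
    import pickle;pickle.dump((m,im),open(n+".pkl","wb"))
    print(np.round(m["world_from_camera"],3).tolist(), r.get_obs()["time"])
E
```

```text
[[-0.0, -0.952, -0.305, 0.507], [-1.0, 0.0, 0.0, -0.249], [-0.0, 0.305, -0.952, 0.469], [0.0, 0.0, 0.0, 1.0]] 2.2083
[[-0.001, -0.952, -0.305, 0.577], [-1.0, 0.001, -0.0, 0.05], [0.0, 0.305, -0.952, 0.499], [0.0, 0.0, 0.0, 1.0]] 3.7417
```

View pics/packs.png

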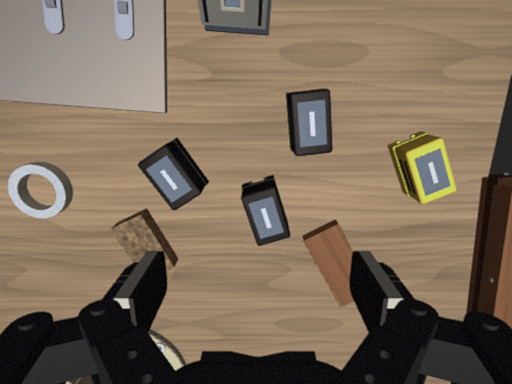

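View pics/dock.png

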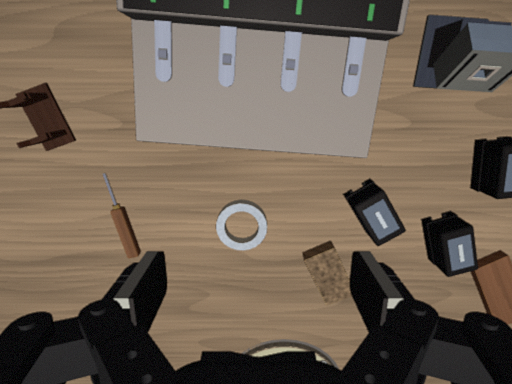

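The packs view shows three packs with blue-grey labels at (168,178), (266,214) and (312,122). The dock view shows the rollers at (164,54), (227,60), (290,65) and (354,70), the stand at (45,117), the probe handle at (125,230) and the button mouth at (485,73).

```bash
cat >> h.py <<'E'
def rects(m,mask,z,amin,amax):
    mask=cv2.morphologyEx(mask.astype(np.uint8)*255,cv2.MORPH_CLOSE,np.ones((9,9)))
    out=[]
    for c in cv2.findContours(mask,cv2.RETR_EXTERNAL,cv2.CHAIN_APPROX_NONE)[0]:
        if not amin<cv2.contourArea(c)<amax:continue
        p=cast(m,c[:,0],z)[:,:2]
        (cx,cy),(w,h),a=cv2.minAreaRect((p*1000).astype(np.float32))
        a=np.radians(a)
        if h>w:w,h,a=h,w,a+np.pi/2
        a=(a+np.pi/2)%np.pi-np.pi/2
        out.append((cx/1e3,cy/1e3,w,h,a,c[:,0].mean(0).round()))
    return out
def labels(m,im):
    b=im.astype(int);R,G,B=b[...,0],b[...,1],b[...,2]
    return rects(m,(B-R>12)&(B>70)&(B<190),.063,250,4000)
def tops(m,im):
    return rects(m,im.max(2)<40,.063,500,9000)
E
python3 - <<'E'
from h import *
import pickle
m,im=pickle.load(open("packs.pkl","rb"))
for x in labels(m,im):print("lab",[np.round(v,3).tolist() for v in x])
for x in tops(m,im):print("top",[np.round(v,3).tolist() for v in x])
for p in [(168,160),(170,178),(300,122),(250,200),(260,214)]:print(p,im[p[1],p[0]])
m,im=pickle.load(open("dock.pkl","rb"))
hsv=cv2.cvtColor(im,cv2.COLOR_RGB2HSV).astype(int)
# rails
mask=(hsv[...,1]<45)&(hsv[...,2]>150)
mask[:, :]&=True
for x in rects(m,mask,.024,400,5000):print("rail",[np.round(v,3).tolist() for v in x])
# rollers: refine about guess
g=cv2.cvtColor(im,cv2.COLOR_RGB2GRAY)
for u,v in[(164,54),(227,60),(290,65),(354,70)]:
    w=g[v-8:v+9,u-7:u+8];t=w<150;ys,xs=np.nonzero(cv2.morphologyEx(t.astype(np.uint8),cv2.MORPH_OPEN,np.ones((3,3))));print("roller",u-7+xs.mean(),v-8+ys.mean(),len(xs),cast(m,(u-7+xs.mean(),v-8+ys.mean()),.024).round(4))
print("front corners",cast(m,[(136,141),(366,157)],.012).round(4).tolist())
print("stand",cast(m,[(45,117)],.03),"btn",cast(m,[(485,73)],.088))
E
```

```text
lab [0.341, -0.26, 55.599, 34.812, 0.308, [266.0, 217.0]]
lab [0.396, -0.131, 55.562, 34.893, 0.576, [169.0, 179.0]]
lab [0.405, -0.479, 53.243, 32.369, 0.423, [433.0, 172.0]]
lab [0.468, -0.317, 55.677, 34.496, 0.114, [312.0, 123.0]]
lab [0.585, -0.096, 39.889, 20.016, -0.079, [124.0, 19.0]]
lab [0.589, -0.015, 33.13, 20.119, -0.087, [53.0, 14.0]]
top [0.402, -0.139, 76.854, 63.617, 0.569, [170.0, 170.0]]
(168, 160) [113 125 140]
(170, 178) [172 178 194]
(300, 122) [116 126 144]
(250, 200) [60 55 52]
(260, 214) [107 119 133]
rail [0.366, 0.078, 82.661, 82.327, 0.258, [241.0, 227.0]]
roller 162.88709677419354 53.185483870967744 124 [[0.6271 0.1812 0.024 ]]
roller 226.5137614678899 58.706422018348626 109 [[0.62   0.0937 0.024 ]]
roller 290.0 64.0 99 [[0.6131 0.0056 0.024 ]]
roller 353.0 69.05405405405405 111 [[ 0.6065 -0.0827  0.024 ]]
front corners [[0.5046, 0.2371, 0.012], [0.4794, -0.1179, 0.012]]
stand [[0.54190314 0.3573156  0.03      ]] btn [[ 0.59791924 -0.22543847  0.088     ]]
```

```bash
python3 - <<'E'
from h import *
import pickle
m,im=pickle.load(open("packs.pkl","rb"))
c=np.array([.396,-.131]);a=.576;X=np.array([np.cos(a),np.sin(a)]);Y=np.array([-X[1],X[0]])
for z in(.026,.045):
  for o in(.033,.049):
    print(z,o,[proj(m,[*(c+s*X+o*Y),z]).round(0).tolist()[0] for s in(-.011,.011)])
print("cork corners z.03",cast(m,[(113,228),(148,211),(176,264),(135,255)],.03).round(3).tolist())
for p in[(.396,-.131),(.341,-.26),(.468,-.317)]:
  for z in(.026,.2):
    print(p,z,[r.ik([*p,z],[np.pi,0,y]) is not None for y in(.576,.308,.114)])
for b in[(.613,.0056),(.62,.0937),(.627,.181)]:
    print([r.ik([b[0]-d,b[1],z],[np.pi,0,-.075]) is not None for d in(0,.09) for z in(.038,.2)])
E
```

```text
0.026 0.033 [[162.0, 190.0], [153.0, 178.0]]
0.026 0.049 [[154.0, 196.0], [144.0, 184.0]]
0.045 0.033 [[158.0, 194.0], [149.0, 182.0]]
0.045 0.049 [[150.0, 200.0], [140.0, 188.0]]
cork corners z.03 [[0.31, -0.031, 0.03], [0.338, -0.086, 0.03], [0.249, -0.121, 0.03], [0.265, -0.059, 0.03]]
(0.396, -0.131) 0.026 [True, True, True]
(0.396, -0.131) 0.2 [True, True, True]
(0.341, -0.26) 0.026 [True, True, True]
(0.341, -0.26) 0.2 [True, True, True]
(0.468, -0.317) 0.026 [True, True, True]
(0.468, -0.317) 0.2 [True, True, True]
[True, True, True, True]
[True, True, True, True]
[True, True, True, True]
```

```bash
cat >> h.py <<'E'
GZ=.026
def look(p,yaw,z=.24):
    r.reach([p[0],p[1],z],[np.pi,0,yaw]);r.hold(.2)
    m,im=shot("wrist");L=[l for l in labels(m,im) if np.hypot(l[0]-p[0],l[1]-p[1])<.07 and 45<l[2]<65]
    # not yellow: ring around the label must be dark/unsaturated
    L=sorted(L,key=lambda l:np.hypot(l[0]-p[0],l[1]-p[1]))
    return L
def pick(p,yaw):
    r.grip(.07,40)
    L=look(p,yaw);l=L[0];print("seen",[np.round(v,4).tolist() for v in l])
    r.reach([l[0],l[1],.12],[np.pi,0,l[4]])
    r.line_to([l[0],l[1],GZ],.12)
    r.grip(.04,60);o=r.get_obs();print("gap",o["finger_gap"],o["grasp_force"])
    r.line_to([l[0],l[1],.16],.12);o=r.get_obs();print("gap",o["finger_gap"],o["grasp_force"],o["force"].round(1))
    r.hold(.2);m,im=shot("wrist");o=r.get_obs()
    R=Ro.from_euler("xyz",o["tcp_rot"]).as_matrix()
    for t in rects(m,*[(lambda b:(b[...,2]-b[...,0]>12)&(b[...,2]>70)&(b[...,2]<190))(im.astype(int))],.063+.16-GZ,800,20000):
        d=R.T@np.array([t[0]-o["tcp_pos"][0],t[1]-o["tcp_pos"][1],0]);print("in hand (tool xy)",d.round(4),np.round(t[2:4],1),round(t[4]-o["tcp_rot"][2],3))
E
python3 - <<'E'
from h import *
pick((.396,-.131),.576)
shot("wrist","hand1")
print(r.get_obs()["time"])
E
```

```text
seen [0.3964, -0.1314, 54.7287, 34.2605, 0.5783, [260.0, 165.0]]
gap 0.04769658709749308 60.548744201660156
gap 0.048114526932404415 62.31489658355713 [-0.3 -0.3 -2.9]
in hand (tool xy) [-0.     -0.0016  0.    ] [54.8 34.2] 0.0
in hand (tool xy) [ 0.019   0.0968 -0.0001] [28.5 18.5] -0.483
in hand (tool xy) [ 0.0964  0.0758 -0.0001] [35.  15.2] 0.921
8.675
```

View pics/hand1.png

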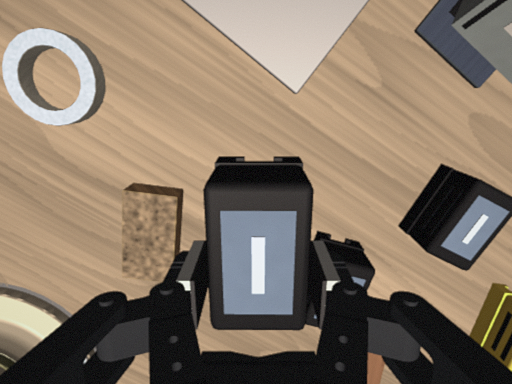

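The pack is held squarely. The label reads −1.6 mm in tool y, so I'll apply that as the camera's lateral bias.

```bash
cat >> h.py <<'E'
YAW=-.077;C0=np.array([.61665,.04945-.0015]);DX=np.array([np.cos(YAW),np.sin(YAW)]);DY=np.array([-DX[1],DX[0]])
def bay(i):return C0+(1.5-i)*.088*DY
def F():
    o=r.get_obs();return o["force"]
def place(i,off=(0,0)):
    b=bay(i)+off[0]*DX+off[1]*DY
    P=lambda d,z:[*(b+d*DX),z]
    r.reach(P(-.088,.16),[np.pi,0,YAW]);r.line_to(P(-.088,GZ+.015),.1)
    r.hold(.2);f0=F();z=GZ+.015
    while z>GZ+.0095:
        z-=.0005;r.line_to(P(-.088,z),.02);f=F()-f0
        if f[2]>3:break
    print("touch z-rel",round(z-GZ,4),f.round(1))
    z+=.0004;r.line_to(P(-.088,z),.02);f0=F()
    for d in np.r_[np.arange(-.08,-.006,.006),np.arange(-.005,.0045,.001)]:
        r.line_to(P(d,z),.04);o=r.get_obs();f=o["force"]-f0;print(round(d,4),np.round([f@[*DX,0],f@[*DY,0],f[2]],1).tolist())
        if f@[*DX,0]<-18:break
    o=r.get_obs();print("end",o["tcp_pos"].round(4),"gap",round(o["finger_gap"],4),o["time"]);return d,z
E
python3 - <<'E'
from h import *
place(2)
shot("wrist","ins1")
E
```

```text
touch z-rel 0.013 [-4.  -0.7  7.2]
-0.08 [3.0, 0.2, 0.1]
-0.074 [2.3, -0.7, -0.3]
-0.068 [1.8, -1.3, -0.4]
-0.062 [1.7, -0.7, -0.9]
-0.056 [1.9, -1.6, -1.0]
-0.05 [2.2, -1.8, 0.1]
-0.044 [1.0, 0.8, 1.0]
-0.038 [2.3, -0.6, 1.3]
-0.032 [1.9, -0.3, 2.4]
-0.026 [1.3, -0.9, 2.0]
-0.02 [1.5, -0.3, 1.1]
-0.014 [1.9, 0.1, 2.0]
-0.008 [2.3, -1.1, 2.5]
-0.005 [1.4, -0.4, 2.8]
-0.004 [-0.5, -0.8, 2.9]
-0.003 [-1.1, -1.0, 3.2]
-0.002 [0.1, -1.5, 3.7]
-0.001 [-1.5, -0.1, 5.2]
0.0 [-2.5, -0.7, 5.1]
0.001 [-2.9, -1.9, 5.2]
0.002 [-3.2, -0.9, 5.8]
0.003 [-3.7, -1.6, 6.0]
0.004 [-7.6, -1.2, 10.4]
end [0.6158 0.0041 0.0394] gap 0.048 18.95
```

```bash
python3 - <<'E'
from h import *
f0=F();p=r.get_obs()["tcp_pos"];b=bay(2)
for d in np.arange(.005,.010,.001):
    r.line_to([*(b+d*DX),.0394],.02);o=r.get_obs();f=o["force"]-f0;rel=o["tcp_pos"][:2]-b
    print(round(d,4),np.round([rel@DX,rel@DY],4),np.round([f@[*DX,0],f@[*DY,0],f[2]],1).tolist())
    if f@[*DX,0]<-12:break
m,im=shot("wrist","ins2")
for t in labels(m,im): print([np.round(v,4).tolist() for v in t])
E
```

```text
0.005 [0.0024 0.0002] [-3.8, -0.1, 3.2]
0.006 [0.0024 0.0001] [-9.1, -0.2, 7.9]
0.007 [0.0024 0.0002] [-13.5, -0.7, 11.2]
[0.6691, -0.0876, 17.4668, 6.1628, -0.0809, [454.0, 130.0]]
[0.6758, 0.0007, 17.4458, 5.4624, -0.0813, [258.0, 130.0]]
[0.6827, 0.0893, 17.8296, 6.2276, -0.0759, [61.0, 130.0]]
```

View pics/ins2.png

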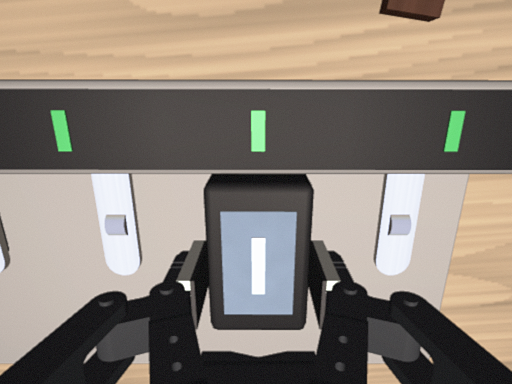

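The image shows the pack up against the housing at (258,175), centred on rail 2 between the neighbouring rollers at (117,225) and (400,225). The tool stalled at +2.4 mm, so home is about +0.9 mm.

```bash
cat >> h.py <<'E'
def finish(i,d=.001,off=(0,0)):
    b=bay(i)+off[0]*DX+off[1]*DY
    z=r.get_obs()["tcp_pos"][2]
    r.line_to([*(b+d*DX),z],.02);r.hold(.2)
    o=r.get_obs();rel=o["tcp_pos"][:2]-b;print("before release",np.round([rel@DX,rel@DY],4),o["force"].round(1))
    r.grip(.062);p=r.get_obs()["tcp_pos"];r.line_to([p[0],p[1],.15],.15);print(r.get_obs()["time"])
def homecheck(i):
    m,im=shot("wrist")
    for l in labels(m,im):
        # label now at .075 plane
        pass
    b=im.astype(int)
    for l in rects(m,(b[...,2]-b[...,0]>12)&(b[...,2]>70)&(b[...,2]<190),.075,250,20000):
        if l[2]>45:
            for k in range(4):
                e=np.array(l[:2])-bay(k)
                if abs(e@DY)<.03:print("bay",k,"rel",np.round([e@DX,e@DY,l[4]-YAW],4),np.round(l[2:4],1))
E
python3 - <<'E'
from h import *
finish(2)
b=bay(2);r.reach([b[0]-.02,b[1],.24],[np.pi,0,YAW]);r.hold(.3);homecheck(2)
pick((.341,-.26),.308)
E
```

```text
before release [0.0014 0.0001] [ 0.2 -0.3  2.6]
21.6333
bay 2 rel [-0.0005  0.0009  0.0007] [55.  34.6]
seen [0.3405, -0.2601, 54.6718, 34.5849, 0.3106, [260.0, 164.0]]
gap 0.04806829605714998 60.68409562110901
gap 0.04798344572043045 62.3113489151001 [ 1.  -0.5 -3.8]
in hand (tool xy) [ 0.0009 -0.0016  0.    ] [55.  34.3] -0.002
in hand (tool xy) [ 0.0911  0.0456 -0.0001] [27.6 17.3] -0.199
```

```bash
sed -i 's/np.arange(-.005,.0045,.001)/np.arange(-.005,.0065,.001)/; s/<-18:break/<-12:break/; s/;print(round(d,4),np.round(\[f@/;d>-.003 and print(round(d,4),np.round([f@/' h.py; python3 - <<'E'
from h import *
place(1);finish(1,.0003)
b=bay(1);r.reach([b[0]-.02,b[1],.24],[np.pi,0,YAW]);r.hold(.3);homecheck(1)
pick((.468,-.317),.114)
E
```

```text
touch z-rel 0.013 [-3.1 -0.6  8. ]
-0.002 [-1.5, -0.5, 3.2]
-0.001 [-3.8, -0.3, 3.5]
0.0 [-2.2, 0.2, 3.7]
0.001 [-3.1, -1.2, 3.3]
0.002 [-6.7, -1.2, 6.1]
0.003 [-10.8, -0.4, 8.9]
0.004 [-15.0, -1.8, 13.1]
end [0.6213 0.0918 0.0394] gap 0.0478 38.3833
before release [ 0.0007 -0.    ] [0.5 0.6 2.4]
40.1
bay 2 rel [-0.0003  0.0006 -0.0032] [55.  34.9]
bay 1 rel [-0.0003  0.0001 -0.0158] [55.5 33.8]
seen [0.4682, -0.3169, 54.585, 34.0705, 0.1167, [260.0, 164.0]]
gap 0.047879863351226126 61.03599786758423
gap 0.04815736846786633 62.34315276145935 [ 0.3  0.1 -3.9]
in hand (tool xy) [-0.0014  0.0755 -0.0001] [26.8 16.3] 0.304
in hand (tool xy) [ 0.0001 -0.0015  0.    ] [55.1 34.2] -0.003
```

```bash
python3 - <<'E'
from h import *
p=r.get_obs()["tcp_pos"];r.line_to([p[0],p[1],.23],.15)
b=bay(0)-.088*DX;r.reach([*b,.23],[np.pi,0,YAW])
place(0);finish(0,.001)
b=bay(1);r.reach([b[0]-.06,b[1],.3],[np.pi,0,YAW]);r.hold(.3);homecheck(0)
m,im=shot("wrist","after");import pickle;pickle.dump((m,im),open("after.pkl","wb"))
shot("top","top1");print(r.get_obs()["time"])
E
```

```text
touch z-rel 0.013 [-2.4 -3.7  8.8]
-0.002 [0.0, 1.0, 2.5]
-0.001 [-2.6, 0.4, 4.2]
0.0 [-2.8, 0.0, 5.5]
0.001 [-1.8, 0.6, 5.1]
0.002 [-3.0, 0.2, 4.2]
0.003 [-4.2, -0.5, 5.3]
0.004 [-8.0, -2.1, 8.2]
0.005 [-12.8, -3.8, 10.0]
end [0.6286 0.1797 0.0394] gap 0.0479 58.65
before release [0.0011 0.0001] [-0.9  0.8  4.3]
60.375
bay 2 rel [-0.0007  0.0007  0.0018] [55.5 34.8]
bay 1 rel [-0.0002  0.0007  0.0018] [54.3 34.2]
bay 0 rel [-0.0004  0.0008 -0.0065] [54.5 34.6]
61.5917
```

View pics/after.png

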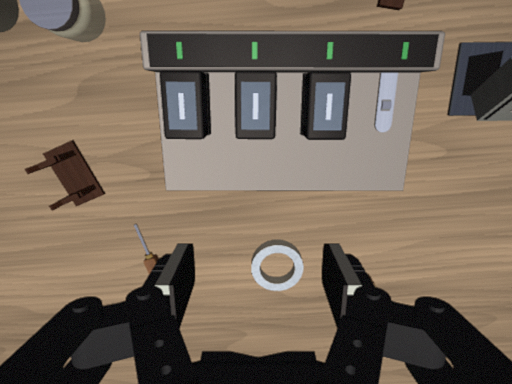

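View pics/top1.png

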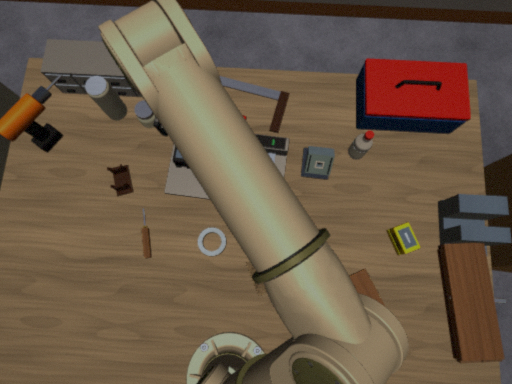

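All three packs show home against the housing: labels at (182,105), (255,105) and (328,105), with rail 3 free. The probe and stand appear unmoved in the top view. Next I measure the probe, stand and console with the wrist camera.

```bash
python3 - <<'E'
from h import *
import pickle
for y in(np.pi,2.8,2.4,-2.4,-2.8,1.57,-1.57):print(y,[r.ik([x,-.22,.3],[np.pi,0,y]) is not None for x in(.55,.6,.64)])
r.reach([.44,.29,.3],[np.pi,0,0]);r.hold(.3);pickle.dump(shot("wrist","probe"),open("probe.pkl","wb"))
done=False
for y in(np.pi,-np.pi,2.8,-2.8,2.4,-2.4):
    for x in (.6,.57):
        if r.ik([x,-.22,.3],[np.pi,0,y]) is not None:
            r.reach([x,-.22,.3],[np.pi,0,y]);r.hold(.3);pickle.dump(shot("wrist","console"),open("console.pkl","wb"));print("used",x,y);done=True;break
    if done:break
print(r.get_obs()["time"])
E
```

```text
3.141592653589793 [True, True, True]
2.8 [True, True, True]
2.4 [True, True, True]
-2.4 [True, True, True]
-2.8 [True, True, True]
1.57 [True, True, True]
-1.57 [True, True, True]
used 0.6 3.141592653589793
66.5917
```

View pics/probe.png

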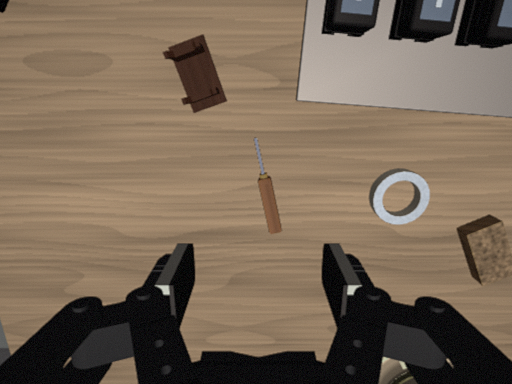

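View pics/console.png

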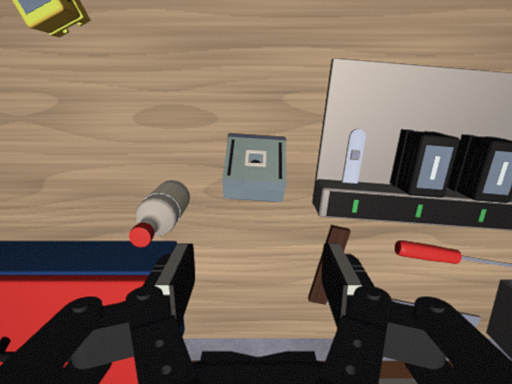

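The probe view has the handle from (264,177) to (276,232), the tip at (257,138) and the stand foot centred near (196,74). The console view has the mouth's white outline at (255,158), with dark slots on either side of the face. I'll take a closer console shot and compute.

```bash
python3 - <<'E'
from h import *
import pickle
m,im=pickle.load(open("probe.pkl","rb"))
hsv=cv2.cvtColor(im,cv2.COLOR_RGB2HSV).astype(int)
for u,v in[(270,205),(250,205),(200,73),(230,73),(195,85)]:print((u,v),hsv[v,u],im[v,u])
hm=((hsv[...,0]<14)&(hsv[...,1]>110)&(hsv[...,2]>50));hm[240:]=0
for t in rects(m,hm,.02,300,6000):print("handle?",[np.round(v,4).tolist() for v in t])
sm=(im.max(2)<75);sm[120:]=0;sm[:,:140]=0;sm[:,240:]=0
for t in rects(m,sm,.006,500,9000):print("stand?",[np.round(v,4).tolist() for v in t])
print("tip",cast(m,[(257,138)],.01).round(4),"handle ends",cast(m,[(264.5,177),(276,232)],.015).round(4).tolist())
b=r.get_obs()["tcp_pos"]
r.line_to([.585,-.223,.2],.2);r.hold(.3);m,im=shot("wrist");pickle.dump((m,im),open("console2.pkl","wb"))
x0,y0,w,h=130,90,260,200
cv2.imwrite("pics/c2.png",cv2.resize(im[y0:y0+h,x0:x0+w,::-1],None,fx=3,fy=3,interpolation=cv2.INTER_CUBIC))
E
```

```text
(270, 205) [ 12 125 114] [114  81  58]
(250, 205) [ 16  83 160] [160 136 108]
(200, 73) [ 11 127  66] [66 45 33]
(230, 73) [ 15  82 152] [152 128 103]
(195, 85) [ 10 121  63] [63 43 33]
handle? [0.3532, 0.2728, 89.2024, 19.1489, 0.2087, [270.0, 205.0]]
handle? [0.5375, 0.374, 86.027, 56.1707, 0.3256, [195.0, 73.0]]
stand? [0.5381, 0.3766, 88.3521, 57.9801, 0.325, [196.0, 73.0]]
tip [[0.4536 0.2917 0.01  ]] handle ends [[0.3969, 0.2807, 0.015], [0.3078, 0.2623, 0.015]]
```

View pics/c2.png

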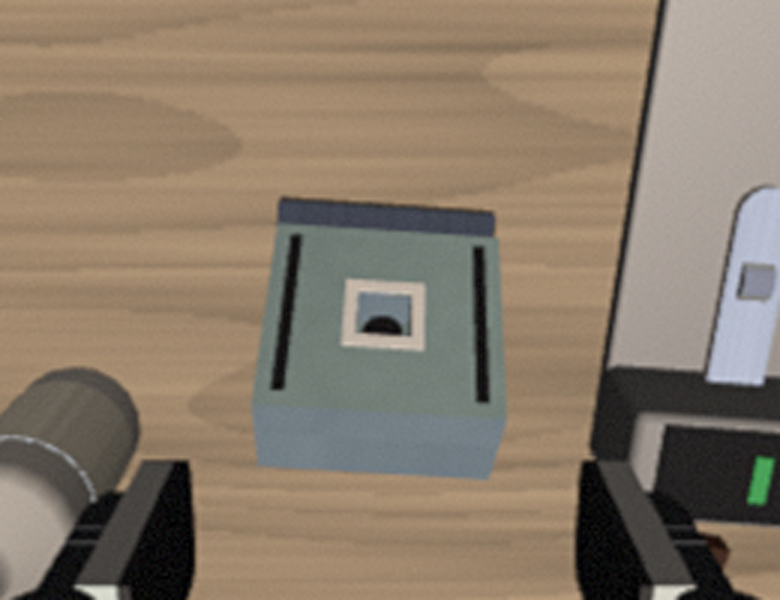

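The crop shows the inner mouth with corners (358,292), (412,295), (410,336) and (357,333). The face's lower edge runs from (275,224) to (498,238), and the upper edge from (254,402) to (505,416).

```bash
python3 - <<'E'
from h import *
import pickle
m,im=pickle.load(open("console2.pkl","rb"))
c=lambda L:np.array(L,float)/3+[130,90]
M=cast(m,c([(384.3,314)]),.088)[0];print("mouth",M.round(4))
for n,L,z in[("low",[(275,224),(498,238)],.0577),("up",[(254,402),(505,416)],.118),("foot",[(280,198),(494,213)],.008),("outlU",[(341,346),(424,352)],.097),("outlD",[(343,279),(427,284)],.079)]:
    p=cast(m,c(L),z);d=p[1]-p[0];print(n,np.linalg.norm(d).round(4),"yaw",np.arctan2(-d[0],d[1]).round(3),p.mean(0).round(4))
# second view
m2,im2=pickle.load(open("console.pkl","rb"));h=cv2.cvtColor(im2,cv2.COLOR_RGB2HSV)
w=(im2.min(2)>150)[140:180,235:280];ys,xs=np.nonzero(w);print(len(xs),xs.min()+235,xs.max()+235,ys.min()+140,ys.max()+140)
u=((xs.min()+xs.max())/2+235,(ys.min()+ys.max())/2+140);print(cast(m2,[u],.088).round(4))
m3,_=pickle.load(open("dock.pkl","rb"));print(cast(m3,[(485,73)],.088).round(4))
# triangulate z check
for mm,uv in((m,c([(384.3,314)])[0]),(m3,(485,73))):print(cast(mm,[uv],.08).round(4),cast(mm,[uv],.096).round(4))
# ik for insertion; approximations
E
```

```text
mouth [ 0.5988 -0.2212  0.088 ]
low 0.0751 yaw -0.063 [ 0.5794 -0.2204  0.0577]
up 0.0724 yaw -0.059 [ 0.6178 -0.2225  0.118 ]
foot 0.0828 yaw -0.07 [ 0.5809 -0.2201  0.008 ]
outlU 0.0254 yaw -0.076 [ 0.6071 -0.2217  0.097 ]
outlD 0.0268 yaw -0.061 [ 0.5909 -0.221   0.079 ]
195 245 265 150 166
[[ 0.5983 -0.2221  0.088 ]]
[[ 0.5979 -0.2254  0.088 ]]
[[ 0.6014 -0.2212  0.08  ]] [[ 0.5962 -0.2212  0.096 ]]
[[ 0.5983 -0.2308  0.08  ]] [[ 0.5975 -0.2201  0.096 ]]
```

```bash
python3 - <<'E'
from h import *
import pickle
p=r.get_obs()["tcp_pos"];r.line_to([p[0],p[1],.3],.2)
r.reach([.52,.365,.24],[np.pi,0,.325]);r.hold(.3);m,im=shot("wrist");pickle.dump((m,im),open("stand.pkl","wb"))
c=proj(m,[.5375,.372,.03])[0].astype(int);x0,y0=c[0]-90,max(c[1]-70,0)
print(x0,y0)
cv2.imwrite("pics/st.png",cv2.resize(im[y0:y0+140,x0:x0+180,::-1],None,fx=4,fy=4,interpolation=cv2.INTER_CUBIC))
# ik checks
M=np.array([.599,-.220,.088]);yc=-.065;a=np.radians(35)
for flip in(0,1):
    R=Ro.from_euler("xyz",[np.pi,a,yc])*Ro.from_euler("z",np.pi*flip)
    ax=Ro.from_euler("z",yc).apply([np.cos(a),0,-np.sin(a)]);zt=R.as_matrix()[:,2]
    for s in(-.05,.014):
        t=M+(s-.105)*ax+.008*zt;q=r.ik(t,R.as_euler("xyz"));print(flip,s,t.round(3),None if q is None else np.round(q,2))
    print("pick",r.ik([.3532,.2713,.002],[np.pi,0,.209+np.pi*flip]) is not None)
E
```

```text
168 72
0 -0.05 [ 0.468 -0.211  0.17 ] [ 0.65  0.75 -0.67  1.16  0.42  1.98 -1.61]
0 0.014 [ 0.52  -0.215  0.134] [ 0.56  0.88 -0.63  1.    0.46  1.99 -1.61]
pick True
1 -0.05 [ 0.468 -0.211  0.17 ] [ 0.73  0.81 -0.86  1.16  0.52  2.02  1.45]
1 0.014 [ 0.52  -0.215  0.134] [ 0.65  0.95 -0.86  1.    0.6   2.05  1.45]
pick True
```

View pics/st.png

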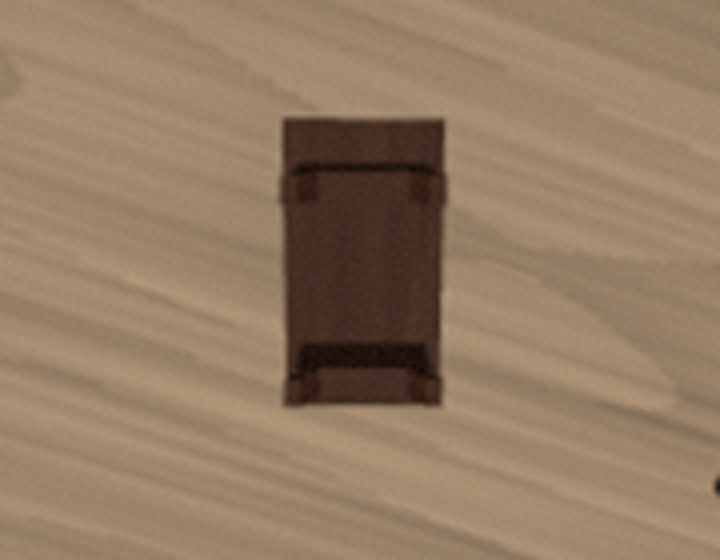

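The crop shows the stand foot's far edge at v=119 (u 283–445). The post tops are at about (365,185) and (362,390), so its axis is aligned with my view yaw of 0.325.

```bash
cat >> h.py <<'E'
M=np.array([.599,-.220,.088]);YC=-.065;A=np.radians(35)
RI=Ro.from_euler("xyz",[np.pi,A,YC]);AX=Ro.from_euler("z",YC).apply([np.cos(A),0,-np.sin(A)]);ZT=RI.as_matrix()[:,2]
def tipm(s,dy=0,hz=.008,L=.105):return M+(s-L)*AX+hz*ZT+dy*np.array([-np.sin(YC),np.cos(YC),0])
E
python3 - <<'E'
from h import *
import pickle
m,im=pickle.load(open("stand.pkl","rb"));c=lambda L:np.array(L,float)/4+[168,72]
far=cast(m,c([(283,119),(445,119)]),.006);d=far[0]-far[1];print("foot w",np.linalg.norm(d).round(4),"yaw",np.arctan2(-d[0],d[1]).round(3))
t=cast(m,c([(365.5,187),(362.5,391)]),.058);e=t[0]-t[1];ya=np.arctan2(e[1],e[0]);print("posts",t.round(4).tolist(),np.linalg.norm(e).round(4),ya.round(3))
X=np.array([np.cos(.325),np.sin(.325)])
print("centre from foot",far.mean(0)[:2]-.045*X,"posts",t.mean(0)[:2])
# pick probe
r.grip(.05,80)
r.reach([.42,.29,.24],[np.pi,0,.2]);r.hold(.2);m,im=shot("wrist")
hsv=cv2.cvtColor(im,cv2.COLOR_RGB2HSV).astype(int);hm=((hsv[...,0]<14)&(hsv[...,1]>110)&(hsv[...,2]>50))
H=[q for q in rects(m,hm,.02,300,6000) if 80<q[2]<98 and q[3]<28];print([[np.round(v,4).tolist() for v in q] for q in H])
q=min(H,key=lambda q:np.hypot(q[0]-.353,q[1]-.272));x,y,yaw=q[0],q[1],q[4]
bi=.0015;x-=-np.sin(.2)*bi;y-=np.cos(.2)*bi
r.reach([x,y,.1],[np.pi,0,yaw]);r.line_to([x,y,.002],.1);print(F().round(1))
r.grip(.012,80);o=r.get_obs();print("gap",o["finger_gap"],o["grasp_force"],"tcp",o["tcp_pos"].round(4))
r.line_to([x,y,.2],.12);r.hold(.2);o=r.get_obs();print("gap",o["finger_gap"],o["grasp_force"],o["time"])
m,im=shot("wrist","inhand");pickle.dump((m,im,o),open("inhand.pkl","wb"))
E
```

```text
foot w 0.0495 yaw 0.326
posts [[0.5667, 0.3806, 0.058], [0.5129, 0.3632, 0.058]] 0.0566 0.312
centre from foot [0.53925159 0.37157418] posts [0.53979482 0.37186678]
[[0.353, 0.2733, 89.5209, 18.6037, 0.2118, [262.0, 208.0]]]
[ 0.5 -0.3  0.8]
gap 0.012226065317234563 0.0 tcp [0.3534 0.2718 0.0021]
gap 0.012148976075774047 0.0 76.9917
```

View pics/inhand.png

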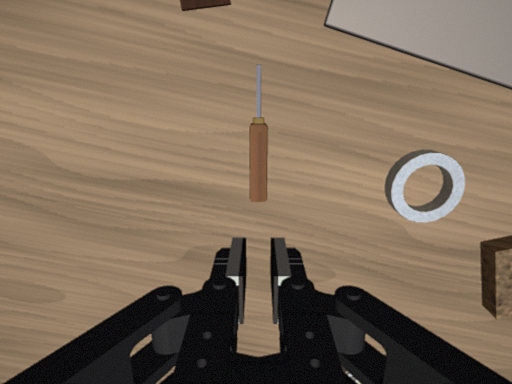

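The fingers closed on nothing: the probe lies at (258,162), ahead of the tool, so it may have been knocked. I'll re-measure it.

```bash
cat >> h.py <<'E'
def handle(z=.02):
    m,im=shot("wrist");hsv=cv2.cvtColor(im,cv2.COLOR_RGB2HSV).astype(int);hm=((hsv[...,0]<14)&(hsv[...,1]>110)&(hsv[...,2]>50))
    return m,im,[q for q in rects(m,hm,z,300,9000) if 75<q[2]<105 and q[3]<32]
E
python3 - <<'E'
from h import *
for _ in range(2):
    m,im,H=handle();print([[np.round(v,4).tolist() for v in q] for q in H],r.get_obs()["tcp_pos"].round(4))
    r.hold(.3)
E
```

```text
[[0.3525, 0.2727, 88.1643, 18.5427, 0.205, [258.0, 162.0]]] [0.3532 0.2718 0.1998]
[[0.3526, 0.2728, 88.2082, 18.5901, 0.2066, [258.0, 162.0]]] [0.3533 0.2718 0.2   ]
```

```bash
python3 - <<'E'
from h import *
r.grip(.05,80)
x,y,yaw=.353,.2715,.208
r.reach([x,y,.1],[np.pi,0,yaw]);r.line_to([x,y,.002],.1);r.hold(.2)
f0=F()
shot("side","side_p")
for g in(.04,.03,.026,.022,.018,.014):
    r.grip(g,80);o=r.get_obs();print(g,round(o["finger_gap"],4),round(o["grasp_force"],1),(o["force"]-f0).round(1),o["tcp_pos"].round(4))
im=r.camera("side");m=r.camera_model("side");c=proj(m,[x,y,.02])[0].astype(int);print(c)
cv2.imwrite("pics/sp.png",cv2.resize(im[max(c[1]-90,0):c[1]+60,c[0]-100:c[0]+100,::-1],None,fx=4,fy=4,interpolation=cv2.INTER_CUBIC))
E
```

```text
0.04 0.0397 0.0 [-1.   0.2  0.1] [0.353  0.2715 0.002 ]
0.03 0.0303 0.0 [-1.2  0.5  0.5] [0.353  0.2715 0.002 ]
0.026 0.0257 0.0 [-0.4  0.4  0.4] [0.3529 0.2715 0.002 ]
0.022 0.0219 0.0 [0.2 0.9 0. ] [0.353  0.2715 0.002 ]
0.018 0.018 0.0 [-0.8  0.2 -0.5] [0.353  0.2715 0.002 ]
0.014 0.014 0.0 [-0.7  1.2  0. ] [0.353  0.2715 0.002 ]
[274 359]
```

```bash
python3 - <<'E'
from h import *
m,im,H=handle();print([[np.round(v,4).tolist() for v in q] for q in H])
hsv=cv2.cvtColor(im,cv2.COLOR_RGB2HSV).astype(int);hm=((hsv[...,0]<14)&(hsv[...,1]>110)&(hsv[...,2]>50)).astype(np.uint8)
n,_,s,c=cv2.connectedComponentsWithStats(hm)
for i in range(1,n):
    if s[i,4]>300:print(s[i],c[i].round())
o=r.get_obs();R=Ro.from_euler("xyz",o["tcp_rot"]).as_matrix()
for z in(.002,.01,.02,.03):print(z,proj(m,o["tcp_pos"]+R@np.array([0,0,-z])).round())
a=.208
print("expected handle ends px",proj(m,[[.353+s_*.045*np.cos(a),.2715+s_*.045*np.sin(a),.02] for s_ in(1,-1)]).round().tolist())
cv2.imwrite("pics/wp.png",im[:,:,::-1])
E
```

```text
[[0.3536, 0.2733, 90.5219, 19.1776, 0.2028, [258.0, 236.0]]]
[ 239  159   39  157 5118] [258. 234.]
0.002 [[260. 232.]]
0.01 [[261. 238.]]
0.02 [[261. 247.]]
0.03 [[261. 256.]]
expected handle ends px [[261.0, 161.0], [260.0, 316.0]]
```

View pics/wp.png

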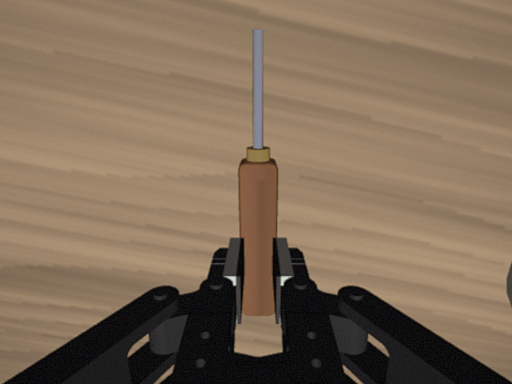

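The image shows the handle exactly between the fingers at (258,236), but the pads look too near the camera, so they are above the handle. I'll feel for the bench with a force-guarded descent.

```bash
python3 - <<'E'
from h import *
o=r.get_obs();m=r.camera_model("wrist");R=Ro.from_euler("xyz",o["tcp_rot"]).as_matrix()
for z in(0,.01,.02,.03):print(z,proj(m,[o["tcp_pos"]+R@np.array([.011,s*.007,-z]) for s in(-1,1)]).round().tolist())
x,y=.353,.2715
r.line_to([x,y,.04],.1);r.grip(.030,80);r.line_to([x,y,.004],.08);r.hold(.2);f0=F();z=.004
while z>-.016:
    z-=.001;r.line_to([x,y,z],.02);o=r.get_obs();f=o["force"]-f0
    if f[2]>4:break
print(z,o["tcp_pos"].round(4),f.round(1))
E
```

```text
0 [[248.0, 213.0], [273.0, 213.0]]
0.01 [[248.0, 220.0], [274.0, 220.0]]
0.02 [[247.0, 227.0], [274.0, 227.0]]
0.03 [[246.0, 236.0], [275.0, 236.0]]
-0.016000000000000007 [ 0.353   0.2715 -0.016 ] [ 0.2 -0.1  0.5]
```

```bash
python3 - <<'E'
from h import *
x,y=.353,.2715
f0=F();z=-.016
while z>-.036:
    z-=.001;r.line_to([x,y,z],.02);o=r.get_obs();f=o["force"]-f0
    if f[2]>4:break
print(z,o["tcp_pos"].round(4),f.round(1))
r.line_to([x,y,z+.003],.02)
r.grip(.012,80);o=r.get_obs();print("gap",o["finger_gap"],o["grasp_force"],o["tcp_pos"].round(4),(o["force"]-f0).round(1))
E
```

```text
-0.02600000000000001 [ 0.3531  0.2716 -0.0257] [-2.2 -1.3  6.6]
gap 0.01792457235913038 78.76302480697632 [ 0.3531  0.2716 -0.0227] [-1.  -1.4  6.9]
```

```bash
cat >> h.py <<'E'
HZ=.0327
def tiptool():
    # tip position in tool frame (on plane through handle axis), + handle rect angle
    r.hold(.2);m,im=shot("wrist");o=r.get_obs();R=Ro.from_euler("xyz",o["tcp_rot"]).as_matrix()
    T=np.array(m["world_from_camera"]);K=np.linalg.inv(m["intrinsics"])
    b=im.astype(int);mk=((b[...,2]-b[...,0]>5)&(b[...,2]>60)).astype(np.uint8);mk[:, :215]=0;mk[:,300:]=0;mk[200:]=0
    n,_,s,c=cv2.connectedComponentsWithStats(cv2.morphologyEx(mk,cv2.MORPH_CLOSE,np.ones((5,3))))
    for i in range(1,n):
        if s[i,4]>150:
            out=[]
            for u,v in((s[i,0]+s[i,2]/2,s[i,1]),(s[i,0]+s[i,2]/2,s[i,1]+s[i,3])):
                d=R.T@T[:3,:3]@K@np.array([u,v,1]);p=R.T@(T[:3,3]-o["tcp_pos"]);out.append((p+d*((-HZ-p[2])/d[2])).round(4).tolist())
            print("shaft px",s[i].tolist(),"tool tip/base",out)
    return o
E
python3 - <<'E'
from h import *
p=r.get_obs()["tcp_pos"];r.line_to([p[0],p[1],.18],.12)
o=tiptool();print("gap",o["finger_gap"],o["grasp_force"],o["time"])
E
```

```text
shaft px [254, 17, 8, 141, 1126] tool tip/base [[0.1045, -0.0015, -0.0327], [0.0496, -0.0015, -0.0327]]
gap 0.018253957663926127 78.16598296165466 93.3167
```

```bash
python3 - <<'E'
from h import *
rp=RI.as_euler("xyz")
for s in(-.06,0,.016):
    q=r.ik(tipm(s,hz=HZ),rp);print(s,tipm(s,hz=HZ).round(3),None if q is None else np.round(q,2))
p=r.get_obs()["tcp_pos"];r.line_to([p[0],p[1],.28],.2)
r.reach([.46,-.19,.3],[np.pi,0,YC])
r.reach(tipm(-.06,hz=HZ),rp);r.hold(.2)
o=r.get_obs();print(o["tcp_pos"].round(4),o["tcp_rot"].round(3),o["finger_gap"])
tiptool()
import pickle;pickle.dump(shot("wrist","pre"),open("pre.pkl","wb"))
E
```

```text
-0.06 [ 0.445 -0.21   0.156] [ 0.7   0.73 -0.72  1.26  0.43  1.93 -1.63]
0 [ 0.494 -0.213  0.121] [ 0.61  0.84 -0.65  1.12  0.45  1.93 -1.62]
0.016 [ 0.508 -0.214  0.112] [ 0.58  0.87 -0.62  1.08  0.45  1.94 -1.62]
[ 0.446  -0.2105  0.1585] [ 3.139  0.606 -0.067] 0.018581775913513975
shaft px [255, 18, 7, 140, 779] tool tip/base [[0.103, -0.0009, -0.0327], [0.0486, -0.0009, -0.0327]]
```

```bash
cat > ins.py <<'E'
from h import *
rp=RI.as_euler("xyz")
def rel():
    o=r.get_obs();d=o["tcp_pos"]-tipm(0,hz=HZ);return d@AX,d@[-np.sin(YC),np.cos(YC),0],d@ZT,o
r.line_to(tipm(-.012,hz=HZ),.08,rp);r.hold(.3);a,b,c,o=rel();f0=o["force"];print(np.round([a,b,c],4),f0.round(1))
ok=False
for s in np.arange(-.010,.0225,.002):
    r.line_to(tipm(s,hz=HZ),.03,rp);a,b,c,o=rel();f=o["force"]-f0
    print(round(s,3),np.round([a,b,c],4),"axial",round(f@AX,1),"lat",round(f@[0,1,0],1),"z",round(f@ZT,1))
    if f@AX<-8:ok=True;break
    if a<.004 and f@AX<-4:break
print(ok,o["finger_gap"],o["time"])
E
python3 ins.py
```

```text
[-0.0123 -0.0002 -0.0003] [ 0.4  0.1 -1.1]
-0.01 [-0.0099  0.      0.0001] axial -0.8 lat 0.2 z 0.5
-0.008 [-0.0079  0.0001  0.0001] axial -0.3 lat -0.6 z 1.0
-0.006 [-0.0059  0.      0.0001] axial -0.1 lat -0.8 z 0.0
-0.004 [-0.0039  0.      0.0001] axial -0.8 lat -0.1 z 0.0
-0.002 [-0.0019  0.      0.0001] axial -0.1 lat -0.1 z -0.7
0.0 [0.0001 0.     0.0001] axial -1.0 lat 0.5 z 0.2
0.002 [0.0021 0.0001 0.0001] axial -0.7 lat 0.5 z -0.1
0.004 [0.0041 0.     0.0001] axial -0.9 lat 0.6 z -0.5
0.006 [0.0061 0.     0.0001] axial -1.3 lat -0.7 z -0.4
0.008 [0.0081 0.0001 0.0001] axial -0.1 lat -0.3 z -0.0
0.01 [ 0.0099 -0.     -0.    ] axial -2.7 lat -0.9 z -1.0
0.012 [ 0.0119 -0.     -0.    ] axial -2.5 lat -0.0 z -0.8
0.014 [ 0.014 -0.     0.   ] axial -4.6 lat -1.5 z -1.6
0.016 [ 0.0147 -0.0001 -0.    ] axial -11.5 lat 0.4 z -1.5
True 0.017698122018886757 101.5333
```

```bash
python3 - <<'E'
from h import *
for _ in range(3):
    r.hold(.5);o=r.get_obs();print(((o["tcp_pos"]-tipm(0,hz=HZ))@AX).round(4),round(o["force"]@AX,1),round(o["grasp_force"],1),o["finger_gap"])
rp=RI.as_euler("xyz")
r.line_to(tipm(-.05,hz=HZ),.08,rp);p=tipm(-.05,hz=HZ)
r.reach([.44,-.2,.3],[np.pi,0,YC]);tiptool()
r.reach([.45,.2,.3],[np.pi,0,.325]);o=tiptool();print(o["finger_gap"],o["time"])
m,im,H=handle(.3+HZ+.01);print([[np.round(v,4).tolist() for v in q] for q in H])
E
```

```text
0.0147 -9.3 78.3 0.018173826765529047
0.0147 -10.3 78.3 0.01809015357005314
0.0147 -10.7 78.3 0.01835815738596761
shaft px [263, 4, 16, 12, 162] tool tip/base [[0.1084, 0.0037, -0.0327], [0.1044, 0.0038, -0.0327]]
shaft px [254, 16, 8, 142, 1129] tool tip/base [[0.1044, -0.0012, -0.0327], [0.0493, -0.0011, -0.0327]]
shaft px [254, 17, 8, 141, 1126] tool tip/base [[0.1048, -0.0012, -0.0327], [0.0499, -0.0012, -0.0327]]
0.01835706297535708 106.8083
[[0.4517, 0.201, 91.1472, 19.5562, 0.3278, [258.0, 257.0]]]
```

```bash
python3 - <<'E'
from h import *
x,y,yaw=.540,.3703,.32
r.reach([x,y,.16],[np.pi,0,yaw]);r.line_to([x,y,.036],.08);r.hold(.3);f0=F();z=.036
while z>.0205:
    z-=.001;r.line_to([x,y,z],.02);f=F()-f0
    if f[2]>3:break
o=r.get_obs();print("z",round(z,4),"axis",round(o["tcp_pos"][2]+HZ,4),f.round(1))
r.grip(.045);r.hold(.3);r.line_to([x,y,.2],.12)
r.reach([.50,.355,.24],[np.pi,0,yaw]);r.hold(.4)
m,im,H=handle(.065);print([[np.round(v,4).tolist() for v in q] for q in H],r.get_obs()["time"])
hsv=cv2.cvtColor(im,cv2.COLOR_RGB2HSV).astype(int);hm=((hsv[...,0]<14)&(hsv[...,1]>110)&(hsv[...,2]>85))
print([[np.round(v,4).tolist() for v in q] for q in rects(m,hm,.065,300,9000)])
cv2.imwrite("pics/fin.png",im[:,:,::-1])
b=bay(1);r.reach([b[0]-.06,b[1],.3],[np.pi,0,YAW]);r.hold(.3);homecheck(0)
E
```

```text
z 0.022 axis 0.0551 [-2.3 -1.2  3.2]
[] 116.4
[[0.5392, 0.3717, 87.8144, 19.7308, 0.3205, [256.0, 124.0]]]
bay 2 rel [-0.0005  0.0007  0.0011] [55.6 34.7]
bay 1 rel [-0.0002  0.0001 -0.0125] [54.9 33.7]
bay 0 rel [-0.0004  0.0008 -0.0044] [54.6 34.6]
```

```bash
python3 - <<'E'
from bench import r
print(r.close_job())
E
```

```text
the job is handed in; nothing more can be done
None
```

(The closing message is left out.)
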